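# Close a pressure filter holder crosswise

### The job

Close the pressure filter holder: tighten its four wing knobs clockwise in crisscross order (after each knob the one opposite it, then the other pair) in two rounds. In the first round take every knob just to snug, about 0.36 N m of torque (the threads alone take 0.28), and in the second take every knob to about 0.47 N m, so that the lid is clamped evenly all round. Do not overtighten any knob or push on the lid, leave everything else on the bench alone, and let go at the end.

Things in the scene. Friction and masses are not known exactly. Their poses are not given: they have to be found in the camera images.
- holder: pressure filter holder: round stainless steel vessel fixed to the bench, foot 190 mm across, flange 180 mm across; origin at the centre of its underside on the bench, z up. It stays where it is.
- lid: its round aluminium lid, 180 mm wide, 14 mm thick, closed; origin: centre of its flat top face, 101 mm above the bench. Steel inlet stub in its middle: 20 mm wide, 34 mm tall (skirt 60 mm wide, 9 mm tall). Each knob starts 0.4 to 1.7 mm clear of it (0.12 to 0.55 rad, unknown); once on it the torque climbs 0.2 to 0.35 N m per rad of bar.
- nut_1: wing knob 1 of four alike (dark steel; 1 to 4 clockwise from above; it faces knob 3), 65 mm from the lid's centre. Grip bar 46 mm long (x), 14 mm thick (y), 20 mm tall, pointing any way, on 13 mm hub, 26 mm foot. Origin: axis, bar's mid-height, 30 mm over the lid. Clockwise from above tightens any of the four and lowers it 3 mm per rad (steep thread).
- nut_2: wing knob 2 of four alike (dark steel; 1 to 4 clockwise from above; it faces knob 4), 65 mm from the lid's centre. Grip bar 46 mm long (x), 14 mm thick (y), 20 mm tall, pointing any way, on 13 mm hub, 26 mm foot. Origin: axis, bar's mid-height, 30 mm over the lid. A torsion spring in each hub lets the bar lead the foot by 1 rad per N m; let go, it springs back. This pose is the foot's.
- nut_3: wing knob 3 of four alike (dark steel; 1 to 4 clockwise from above; it faces knob 1), 65 mm from the lid's centre. Grip bar 46 mm long (x), 14 mm thick (y), 20 mm tall, pointing any way, on 13 mm hub, 26 mm foot. Origin: axis, bar's mid-height, 30 mm over the lid. Torque of each in N m while tightening, and held after a stop: 0.28 free, then about 0.28 + 0.0036 x clamping force in N.
- nut_4: wing knob 4 of four alike (dark steel; 1 to 4 clockwise from above; it faces knob 2), 65 mm from the lid's centre. Grip bar 46 mm long (x), 14 mm thick (y), 20 mm tall, pointing any way, on 13 mm hub, 26 mm foot. Origin: axis, bar's mid-height, 30 mm over the lid. All four knobs stay put when let go, up to about 90 N of clamping force.
- wash_bottle: white bottle with blue cap, 66 mm wide, 190 mm tall; bystander, leave it; origin at the centre of its underside
- paper_roll: standing paper roll, 110 mm wide, 130 mm tall; bystander, leave it; origin at the centre of its underside
- spare_gasket: spare flat rubber ring, 110 mm outside, 6 mm thick; bystander, leave it; origin at the centre of its underside
- spare_knob: a spare wing knob standing on the bench, 46 x 14 mm, 40 mm tall; not to be used; bystander, leave it; origin at the centre of its underside
- dish: white shallow dish, 86 mm wide, 15 mm tall; bystander, leave it; origin at the centre of its underside
- screwdriver: screwdriver lying flat, 160 mm long; bystander, leave it; origin on its axis
- tube_rack: white tube rack with capped tubes, 70 x 150 x 71 mm; bystander, leave it; origin at the centre of its underside

How it is judged:
On the way:
1. all four knobs snug on the lid (over 8 N each) with none yet over 39 N (contact force between nut_1 and lid between 8 and 39 N and contact force between nut_2 and lid between 8 and 39 N and contact force between nut_3 and lid between 8 and 39 N and contact force between nut_4 and lid between 8 and 39 N), for 0.1 s.
At the end, for the whole second after the job is handed in: every knob clamps the lid with 40 to 80 N (about 0.42 to 0.57 N m), and the knobs are released and still (contact force between nut_1 and lid between 40 and 80 N and contact force between nut_2 and lid between 40 and 80 N and contact force between nut_3 and lid between 40 and 80 N and contact force between nut_4 and lid between 40 and 80 N and angular speed of each of nut_1, nut_2, nut_3, nut_4 below 0.05 rad/s); the robot touches nothing.
It fails at once if a knob overtightened (over 95 N, about 0.62 N m) (contact force between any of nut_1, nut_2, nut_3, nut_4 and lid above 95 N).
It fails at once if a knob taken past the first round (over 45 N) while another is still loose (under 6 N) (contact force between any of nut_1, nut_2, nut_3, nut_4 and lid above 45 N and contact force between any of nut_1, nut_2, nut_3, nut_4 and lid below 6 N).
It fails at once if not crisscross: two neighbours snug (over 10 N) while both others are loose (under 4 N), or two neighbours tight (over 48 N) while both others are not (under 37 N) (((contact force between each of nut_1, nut_2 and lid above 10 N and contact force between each of nut_3, nut_4 and lid below 4 N) or (contact force between each of nut_2, nut_3 and lid above 10 N and contact force between each of nut_4, nut_1 and lid below 4 N) or (contact force between each of nut_3, nut_4 and lid above 10 N and contact force between each of nut_1, nut_2 and lid below 4 N) or (contact force between each of nut_4, nut_1 and lid above 10 N and contact force between each of nut_2, nut_3 and lid below 4 N)) or ((contact force between each of nut_1, nut_2 and lid above 48 N and contact force between each of nut_3, nut_4 and lid below 37 N) or (contact force between each of nut_2, nut_3 and lid above 48 N and contact force between each of nut_4, nut_1 and lid below 37 N) or (contact force between each of nut_3, nut_4 and lid above 48 N and contact force between each of nut_1, nut_2 and lid below 37 N) or (contact force between each of nut_4, nut_1 and lid above 48 N and contact force between each of nut_2, nut_3 and lid below 37 N))).
It fails at once if the robot pushes on the lid with over 15 N (contact force between any of the fingers, the arm and lid above 15 N).
It fails at once if a bystander moved over 30 mm (distance of any of wash_bottle, paper_roll, spare_gasket, spare_knob, dish, screwdriver, tube_rack from where it was at the start of the episode above 0.03 m).
It also fails if it takes over 72 s, if anything falls off the work surface, if the arm or the gripper's body presses on something with over 40 N, if the wrist force passes 120 N, or if a joint passes its speed limit or range.

### The arm

A 6-joint arm with a two-finger parallel gripper is mounted at the origin on the work surface. World frame = base frame: x ahead of the robot, y to its left, z up, the work surface at z = 0. Lengths are in m, angles in rad, forces in N, time in s.
With the tool pointing down it reaches from about 0.325 to 0.775 m from the base axis. Payload 9.3 kg.
Tool frame: the origin (TCP) lies midway between the tips of the shut fingers; the grasp point (between the pads) lies 19 mm behind it (env.grip_depth is the distance from the TCP to the grasp point, in m); z points along the fingers, y is the line along which they close (so a half turn about z gives the same grasp; the last joint's range is limited). The gripper opens to 85 mm and grips with 20 to 120 N. Pads are 22 mm wide; open, the fingers measure 114 mm over their backs; the gripper's body (76 mm by 85 mm) begins 54 mm behind the grasp point. The pads swing forward as they close: fully open they stand 13 mm farther back than shut.
Start: joints at [-1.402, 0.259, 0.021, 1.334, 0, 1.418], TCP at [0.174, -0.522, 0.231] pointing down, gripper open.
Joint ranges: [-3.04, 3.04], [-0.91, 1.82], [-1.04, 1.36], [-1.92, 1.95], [-1.52, 1.45], [-3.14, 3.14]. Speed limits (rad/s): [2.22, 2.22, 2.79, 3.14, 3.14, 3.14].

### API

Orientations are given as a unit quaternion [x, y, z, w].
In Python, from rig import readout, optics, order, finder, env gives the robot as it stands.
- The arm moves only by the shell command python3 -m inch 'ROWS' [OPENING] [FORCE]. ROWS is JSON, a list of rows, each a list of 2 entries, a list of its own where there are three numbers: the shift along the tool's x, y, z in m, then the turn about the tool's z in rad. A call has exactly 8 rows; each row is the pose to reach, as a shift and turn from the pose commanded when the call began, along the tool's axes at that moment; what a row does not reach only later rows make up. A row lasts 1/10 s, in which the tool goes at most 50 mm and 8.59 degrees, less where a joint would pass 70% of its speed; a pose out of reach is approached as far as the arm can. A call with a gripper value outside its range is refused whole. OPENING is the opening, from 0 (shut) to 1 (fully open), set as the call begins (- or left out, the last holds). The fingers move at their own pace and stop on an object; FORCE is the grip in N (left out, the last holds). Time passes only in rows, so rows that repeat a pose let the fingers close, or fill a call up. It gives the time, the measured TCP pose, the force, the opening and the grip force at its end, in the units of the state.
- readout.read_state(): the state, without advancing time (a new reading comes with each control period).
- optics.capture(name): name is "side" or "top" or "wrist"; returns (picture, depth): 400x640x3 uint8, red, green, blue; 400x640 float32, m along the optical axis (not along the pixel's ray), 0 where there is no reading.
- optics.camera_model(name): a dict with "camera_matrix" (3x3 intrinsics, pixels), "R" (3x3) and "t" (3): a world point X has camera coordinates R X + t. Camera axes: x right, y down, z forward; pixel columns grow to the right and rows downward; lengths in m; the calibration is good to about 2 mm. The wrist camera is an equidistant fisheye: a pixel r from the principal point sees the ray r / f radians off the axis. A picture is of the moment at which its call begins: read the wrist's pose just before it. camera_model takes no time and is no camera call; for the wrist camera it gives the pose at the moment of the call.
- order.sign_off(): hands the job in; it is judged then, once.
Trained networks look in the newest picture that a camera, given by its name, has taken for a name from the list of things; names that differ only in an ending like _2 or _b are one class to them, and where a whole thing is asked for, a point or a joint stands for the part that bears it (a point fixed in the world has none). Each returns a list of dicts, best first, with "score" (0 to 1); they miss things now and then, are a little off and sometimes report something else, mostly with a low value. They report only what shows in the picture. A call takes as long as a camera call.
- finder.outline_of(camera, thing): "mask" (400x640 bool, what is visible of it) and "position" ([column, row] in pixels, amid what is visible of it).
The state is a dict: "time_s": time; "q": joint angles; "qd": joint speeds; "effort": joint torques, N m; "tool_pos": TCP position; "orientation": TCP orientation; "force": force on the tool from outside, world axes, zero at the start; "ft_torque": the same for the moment, N m; "finger_gap": finger opening in m; "grasp_force": force on a finger pad.
Only numpy, scipy, OpenCV 4.12 (cv2) and the standard library are available. Lean on these libraries where they do the work, as an engineer would, in place of code of your own. Each camera call takes 0.05 s, during which the arm holds its last target. There are 200 camera calls.

## Working session

There is one attempt and no reset: what is moved stays moved. The work goes in short steps, Python scripts to look and compute and a shell command to move; the robot and the scene stay as the last step left them, time stands still between calls to the robot, and variables do not carry over. Pictures are saved under pics/ and viewed, at most 10 in all, crops included, and the job is handed in when it is done.

```bash
ls; mkdir -p pics; cat > h.py <<'E'
import numpy as np, cv2
from rig import readout, optics, order, finder, env
from scipy.spatial.transform import Rotation as Rn
def cloud(cam, pic=None):
    m=optics.camera_model(cam); p,d=optics.capture(cam)
    K=np.array(m["camera_matrix"]);R=np.array(m["R"]);t=np.array(m["t"])
    v,u=np.mgrid[:400,:640]
    x=(u-K[0,2])/K[0,0]; y=(v-K[1,2])/K[1,1]
    if cam=="wrist":
        r=np.hypot(x,y)+1e-9; s=np.tan(np.minimum(r,1.5))/r; x=x*s;y=y*s
    P=(np.stack([x*d,y*d,d],-1)-t)@R
    P[d<=0]=np.nan
    if pic: cv2.imwrite(pic,p[:,:,::-1])
    return p,d,P
E
python3 - <<'E'
from h import *
s=readout.read_state(); print(s)
p,d,P=cloud("top","pics/top.png")
for o in finder.outline_of("top","nut_1")[:7]:
    q=P[o["mask"]]; q=q[~np.isnan(q[:,0])]; print("nut",o["score"],o["position"],o["mask"].sum(),np.median(q,0))
for n in["lid","holder"]:
  for o in finder.outline_of("top",n)[:2]:
    q=P[o["mask"]]; q=q[~np.isnan(q[:,0])]; print(n,o["score"],o["position"],np.median(q,0))
np.savez("top.npz",p=p,P=P)
E
```

```text
pics
{'time_s': 0.0, 'q': array([-1.40157509e+00,  2.59213387e-01,  2.07757214e-02,  1.33368215e+00,
       -1.43886107e-05,  1.41819008e+00]), 'qd': array([ 0.00024853,  0.00106751,  0.00062619, -0.00091123, -0.00200672,
        0.0008856 ]), 'effort': array([-1.28003034e-03, -5.55640554e+01,  3.44531572e+01,  1.36374001e-02,
       -1.93885630e-04, -7.28335493e-06]), 'tool_pos': array([ 0.1739084 , -0.52150159,  0.23066014]), 'orientation': array([ 9.87081079e-01,  1.60220179e-01, -1.26914405e-05, -6.61662786e-04]), 'force': array([-0.73102706, -0.23795987, -0.1846893 ]), 'ft_torque': array([-0.00467816,  0.03348013,  0.02755015]), 'grasp_force': 0.0, 'finger_gap': 0.08521691914103327}
nut 0.52 [333.0, 201.9] 74 [ 0.5290006  -0.07674099  0.13946994]
nut 0.47 [305.9, 175.5] 54 [0.61820817 0.01445848 0.1395789 ]
lid 0.62 [318.0, 190.0] [ 0.5710384  -0.03195681  0.10054977]
holder 0.96 [315.5, 191.5] [ 0.56679761 -0.03143143  0.09994959]
holder 0.34 [316.4, 190.8] [ 0.57319406 -0.03105031  0.10047092]
```

```bash
python3 - <<'E'
import cv2
i=cv2.imread("pics/top.png"); c=i[100:290,200:440]
cv2.imwrite("pics/topc.png",cv2.resize(c,None,fx=3.3,fy=3.1,interpolation=cv2.INTER_CUBIC)[:600,:800])
from h import *
P=np.load("top.npz")["P"]
z=P[...,2]; ok=(z>.12)&(z<.16)&(np.hypot(P[...,0]-.571,P[...,1]+.032)<.11)
n,l,st,c=cv2.connectedComponentsWithStats(ok.astype(np.uint8))
for k in range(1,n):
    q=P[l==k]; 
    if len(q)<10: continue
    xy=q[:,:2]; m=xy.mean(0); w,V=np.linalg.eigh(np.cov(xy.T)); v=V[:,1]
    print(len(q),c[k],m.round(4),np.median(q[:,2]).round(4),np.degrees(np.arctan2(v[1],v[0])).round(1),np.sqrt(w).round(4))
E
```

```text
62 [303.70967742 173.91935484] [0.6182 0.0155] 0.1405 174.9 [0.0041 0.0141]
64 [331.5625 172.8125] [ 0.62   -0.0767] 0.1403 95.7 [0.0043 0.0132]
28 [318.21428571 187.5       ] [ 0.5732 -0.0315] 0.1318 164.1 [0.005  0.0052]
60 [304.7        201.61666667] [0.5262 0.0137] 0.1403 55.4 [0.0041 0.013 ]
63 [332.55555556 200.34920635] [ 0.5285 -0.078 ] 0.1405 57.6 [0.0042 0.0133]
```

View pics/topc.png

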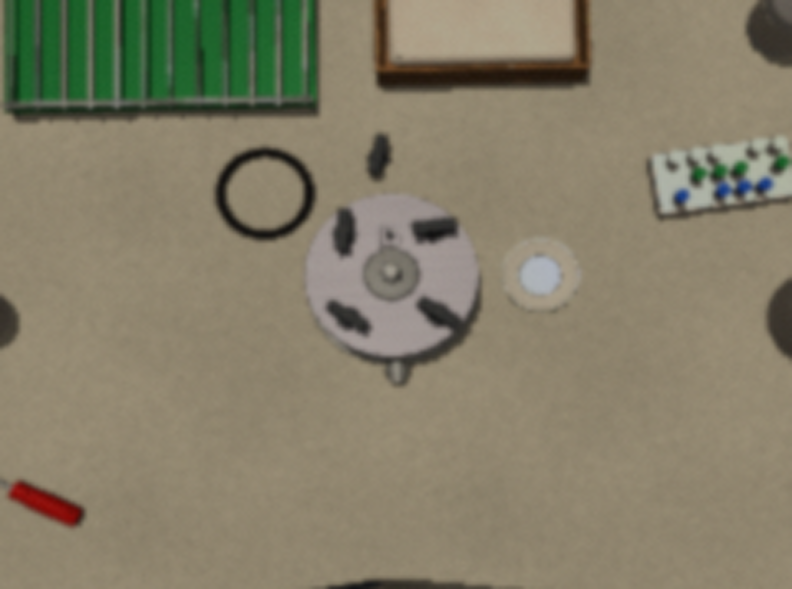

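The top view shows four dark knobs on the lid, at about (345,232), (434,230), (350,318) and (438,313) in the crop. The spare knob stands off the lid at (378,155). I'll go above knob B, at (0.62, -0.077), first.

```bash
cat >> h.py <<'E'
def st():
    s=readout.read_state(); M=Rn.from_quat(s["orientation"]).as_matrix()
    s["M"]=M; s["ang"]=np.degrees(np.arctan2(M[1,0],M[0,0])); return s
def go(x,y,z,ang):
    s=st(); d=s["M"].T@(np.array([x,y,z])-s["tool_pos"])
    turn=-((ang-s["ang"]+180)%360-180)
    print("shift",d.round(4),"turn",np.radians(turn).round(3)); return s
def show():
    s=st(); print("t",round(s["time_s"],2),"pos",s["tool_pos"].round(4),"ang",s["ang"].round(1),"q6",np.degrees(s["q"][5]).round(1),"F",s["force"].round(1),"T",s["ft_torque"].round(3),"gap",round(s["finger_gap"],4),"grip",round(float(s["grasp_force"]),1))
def knobs(cam):
    p,d,P=cloud(cam); z=P[...,2]
    ok=(z>.128)&(z<.16)&(np.hypot(P[...,0]-.573,P[...,1]+.0315)<.11)
    n,l,_,c=cv2.connectedComponentsWithStats(ok.astype(np.uint8)); 
    for k in range(1,n):
        q=P[l==k]; q=q[q[:,2]>np.median(q[:,2])-.004]
        if len(q)<10: continue
        (r)=cv2.minAreaRect((q[:,:2]*1e3).astype(np.float32)); xy=q[:,:2]; w,V=np.linalg.eigh(np.cov(xy.T)); v=V[:,1]
        b=cv2.boxPoints(r); e=max([b[1]-b[0],b[2]-b[1]],key=np.linalg.norm)
        print(len(q),c[k].round(),"mean",xy.mean(0).round(4),"rect",np.array(r[0]).round(1),np.array(r[1]).round(1),"z",np.median(q[:,2]).round(4),"ang",np.degrees(np.arctan2(v[1],v[0])).round(1)%180,np.degrees(np.arctan2(e[1],e[0])).round(1)%180)
    return p
E
python3 -m inch '[[[0.285,-0.139,0],-0.68],[[0.285,-0.139,0],-0.68],[[0.285,-0.139,0],-0.68],[[0.285,-0.139,0],-0.68],[[0.285,-0.139,0],-0.68],[[0.285,-0.139,0],-0.68],[[0.285,-0.139,0],-0.68],[[0.285,-0.139,0],-0.68]]' 0.45
python3 -c "
from h import *
show(); go(.62,-.077,.2,96)"
```

```text
time_s: 1.0
tool_pos: [0.4018, -0.2978, 0.2312]
orientation: [0.876, 0.482, 0.0, -0.0]
force: [0.7, -1.0, 0.4]
finger_gap: 0.0385
grasp_force: 0.0
t 1.0 pos [ 0.4018 -0.2978  0.2312] ang 57.6 q6 76.2 F [ 0.7 -1.   0.4] T [-0.033 -0.001  0.045] gap 0.0385 grip 0.0
shift [0.3033 0.066  0.0313] turn -0.67
```

```bash

python3 -m inch '[[[0.303,0.066,0.031],-0.67],[[0.303,0.066,0.031],-0.67],[[0.303,0.066,0.031],-0.67],[[0.303,0.066,0.031],-0.67],[[0.303,0.066,0.031],-0.67],[[0.303,0.066,0.031],-0.67],[[0.303,0.066,0.031],-0.67],[[0.303,0.066,0.031],-0.67]]' >/dev/null
python3 -c "
from h import *
show(); p=knobs('wrist'); cv2.imwrite('pics/w1.png',p[:,:,::-1]); show()"
```

```text
t 1.8 pos [ 0.6198 -0.0795  0.1991] ang 95.9 q6 69.1 F [ 0.7 -0.3 -0.7] T [-0.039  0.062  0.03 ] gap 0.0381 grip 0.0
1271 [198.  74.] mean [0.5298 0.0162] rect [528.8  16. ] [45.9 14.5] z 0.1405 ang 56.0 56.1
1506 [332.  78.] mean [0.62  0.018] rect [620.2  18.3] [14.7 46.3] z 0.1412 ang 173.4 173.9
380 [259. 141.] mean [ 0.5758 -0.0283] rect [575.4 -28.4] [14.7 14.7] z 0.1338 ang 37.69999999999999 51.9
1051 [197. 200.] mean [ 0.5323 -0.0736] rect [530.8 -75.2] [46.  14.5] z 0.141 ang 57.0 57.7
1179 [321. 210.] mean [ 0.6222 -0.0718] rect [622.5 -73. ] [12.9 46.1] z 0.1412 ang 96.1 95.6
t 1.85 pos [ 0.619  -0.0806  0.1996] ang 95.8 q6 69.1 F [-0.8 -0.7 -0.6] T [-0.016  0.015  0.079] gap 0.0379 grip 0.0
```

View pics/w1.png

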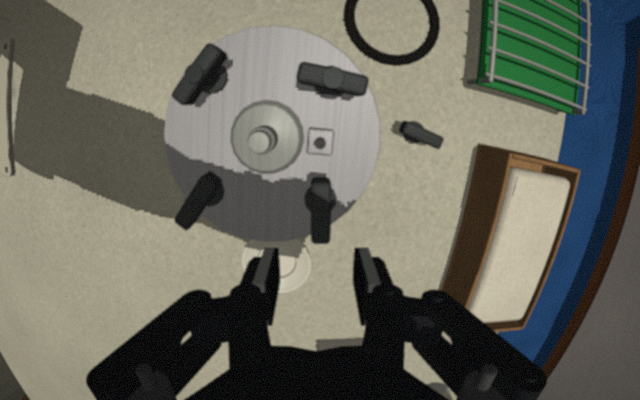

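The wrist view shows knob B below at (320,210), with the stub at (260,140) and the other knobs at (198,74), (332,78) and (197,200). The top and wrist cameras disagree by about 3 mm, so I'll take the average.

```bash

python3 -c "
from h import *
knobs('wrist'); show(); go(.6213,-.0745,.115,96)"
```

```text
1272 [199.  72.] mean [0.5298 0.016 ] rect [528.9  16. ] [45.8 14.3] z 0.1405 ang 55.8 55.6
1493 [334.  77.] mean [0.6201 0.018 ] rect [620.2  18.2] [14.5 46.4] z 0.1413 ang 173.3 173.5
378 [261. 140.] mean [ 0.5757 -0.0284] rect [575.6 -28.5] [14.6 14.3] z 0.1338 ang 36.30000000000001 2.5
1059 [198. 199.] mean [ 0.5321 -0.0738] rect [530.7 -75.2] [46.5 14.6] z 0.1409 ang 57.0 57.5
1177 [322. 209.] mean [ 0.622  -0.0718] rect [622.4 -72.9] [12.9 45.4] z 0.1412 ang 96.1 95.6
t 1.9 pos [ 0.6186 -0.0812  0.2001] ang 95.8 q6 69.1 F [-1.1  0.9  0. ] T [ 0.028  0.019 -0.032] gap 0.0385 grip 0.0
shift [0.0064 0.0034 0.0851] turn -0.004
```

```bash

python3 -m inch '[[[0.006,0.003,0.03],0],[[0.006,0.003,0.06],0],[[0.006,0.003,0.085],0],[[0.006,0.003,0.085],0],[[0.006,0.003,0.085],0],[[0.006,0.003,0.085],0],[[0.006,0.003,0.085],0],[[0.006,0.003,0.085],0]]' >/dev/null
python3 -c "
from h import *
show(); print(st()['effort'])"
python3 -m inch '[[[0,0,0],0],[[0,0,0],0],[[0,0,0],0],[[0,0,0],0],[[0,0,0],0],[[0,0,0],0],[[0,0,0],0],[[0,0,0],0]]' 0 60 >/dev/null
python3 -c "
from h import *
show(); print(st()['effort'])"
```

```text
t 2.7 pos [ 0.622  -0.0741  0.1164] ang 95.8 q6 69.8 F [ 0.1 -0.1 -0.1] T [0.064 0.053 0.016] gap 0.0384 grip 0.0
[-1.86946252e-01 -6.75639796e+01  3.26813328e+01  3.05839887e-03
 -6.32519936e-03 -2.45843446e-03]
t 3.5 pos [ 0.6224 -0.0737  0.1158] ang 95.8 q6 69.8 F [4.2 0.9 4.5] T [ 0.276 -0.964 -0.016] gap 0.0126 grip 59.7
[-1.35598954e+00 -6.49350572e+01  2.85741109e+01  1.72942646e+00
 -7.67848995e-01  7.08838015e-04]
```

```bash
cat > t.py <<'E'
from h import *
show(); L=[]
e=[]
for _ in range(3):
    s=st(); e.append([s["effort"][5],s["ft_torque"][2]]); optics.capture("wrist")
s=st(); e.append([s["effort"][5],s["ft_torque"][2]])
print("eff/Tz",np.round(e,3).tolist())
E
python3 -m inch '[[[0,0,0],0.07],[[0,0,0],0.14],[[0,0,0],0.21],[[0,0,0],0.28],[[0,0,0.0003],0.34],[[0,0,0.0005],0.4],[[0,0,0.0006],0.45],[[0,0,0.0007],0.5]]' >/dev/null
python3 t.py
```

```text
t 4.3 pos [ 0.6224 -0.0737  0.1152] ang 67.1 q6 98.5 F [4.8 0.3 5. ] T [ 0.255 -0.95   0.28 ] gap 0.0129 grip 59.7
eff/Tz [[-0.525, 0.28], [-0.146, 0.232], [0.905, 0.266], [0.497, 0.216]]
```

```bash
cat > t.py <<'E'
from h import *
show(); e=[]
for k in range(7):
    e.append(st()["ft_torque"][2])
    if k<6: optics.capture("wrist")
print("Tz",np.round(e,2).tolist(),"mean",np.mean(e).round(4),"t",st()["time_s"])
E
python3 -m inch '[[[0,0,0.0001],0.03],[[0,0,0.0002],0.06],[[0,0,0.0003],0.1],[[0,0,0.0004],0.13],[[0,0,0.0005],0.15],[[0,0,0.0005],0.15],[[0,0,0.0005],0.15],[[0,0,0.0005],0.15]]' >/dev/null
python3 t.py
```

```text
t 5.25 pos [ 0.6224 -0.0737  0.1147] ang 58.6 q6 107.0 F [5.2 1.5 4.6] T [ 0.302 -1.006  0.274] gap 0.0131 grip 59.7
Tz [0.27, 0.31, 0.25, 0.31, 0.28, 0.23, 0.27] mean 0.2724 t 5.55
```

```bash

python3 -m inch '[[[0,0,0.0001],0.04],[[0,0,0.0002],0.08],[[0,0,0.0004],0.12],[[0,0,0.0005],0.16],[[0,0,0.0006],0.2],[[0,0,0.0006],0.2],[[0,0,0.0006],0.2],[[0,0,0.0006],0.2]]' >/dev/null
python3 t.py
```

```text
t 6.35 pos [ 0.6224 -0.0737  0.1141] ang 47.1 q6 118.4 F [4.7 1.9 4.9] T [ 0.291 -0.972  0.282] gap 0.013 grip 59.8
Tz [0.28, 0.33, 0.29, 0.26, 0.26, 0.27, 0.25] mean 0.2767 t 6.65
```

```bash

python3 -m inch '[[[0,0,0.0001],0.04],[[0,0,0.0002],0.08],[[0,0,0.0004],0.12],[[0,0,0.0005],0.17],[[0,0,0.0006],0.22],[[0,0,0.0006],0.22],[[0,0,0.0006],0.22],[[0,0,0.0006],0.22]]' >/dev/null
python3 t.py
```

```text
t 7.45 pos [ 0.6225 -0.0738  0.1137] ang 34.5 q6 131.0 F [4.9 1.2 7. ] T [ 0.343 -0.854  0.33 ] gap 0.0128 grip 60.0
Tz [0.33, 0.31, 0.35, 0.4, 0.33, 0.31, 0.34] mean 0.3381 t 7.75
```

```bash

python3 -m inch '[[[0,0,0],0],[[0,0,0],0],[[0,0,-0.01],0],[[0,0,-0.045],0],[[0,0,-0.06],0],[[-0.009,-0.042,-0.06],-0.15],[[-0.018,-0.085,-0.06],-0.3],[[-0.026,-0.127,-0.06],-0.45]]' 0.45 >/dev/null
python3 -m inch '[[[0,0,0],-0.15],[[0,0,0],-0.3],[[0,0,0],-0.45],[[0,0,0],-0.6],[[0,0,0],-0.75],[[0,0,0],-0.9],[[0,0,0],-1.05],[[0,0,0],-1.2]]' >/dev/null
python3 -m inch '[[[0,0,0],-0.15],[[0,0,0],-0.3],[[0,0,0],-0.45],[[0,0,0],-0.6],[[0,0,0],-0.75],[[0,0,0],-0.9],[[0,0,0],-1.05],[[0,0,0],-1.2]]' >/dev/null
python3 -c "
from h import *
show();knobs('wrist'); go(.5289,.016,.115,235.8)"
```

```text
t 10.15 pos [0.5279 0.0161 0.1734] ang -161.9 q6 -25.5 F [-0.4 -0.8  1. ] T [ 0.004 -0.028  0.003] gap 0.0382 grip 0.0
1421 [181. 194.] mean [ 0.5291 -0.0744] rect [530.1 -75.4] [46.3 14.9] z 0.1411 ang 56.6 56.1
1509 [315. 232.] mean [0.5263 0.015 ] rect [527.6  15.9] [45.7 14.6] z 0.1408 ang 56.3 56.7
332 [234. 270.] mean [ 0.5739 -0.0287] rect [574.9 -28.7] [14.4 13.9] z 0.1339 ang 162.6 11.3
478 [161. 292.] mean [ 0.6138 -0.0808] rect [614.7 -81.8] [24.3 14.7] z 0.1389 ang 56.4 50.7
562 [285. 328.] mean [0.6084 0.0185] rect [610.5  19.2] [14.6 30.3] z 0.1414 ang 168.2 174.0
shift [-0.0009 -0.0004  0.0584] turn -0.648
```

```bash

python3 -m inch '[[[0,0,0],-0.15],[[0,0,0],-0.3],[[0,0,0.005],-0.45],[[0,0,0.02],-0.59],[[0,0,0.045],-0.64],[[0,0,0.058],-0.64],[[0,0,0.058],-0.64],[[0,0,0.058],-0.64]]' >/dev/null
python3 -c "
from h import *
show()"
python3 -m inch '[[[0,0,0],0],[[0,0,0],0],[[0,0,0],0],[[0,0,0],0],[[0,0,0],0.1],[[0,0,0],0.2],[[0,0,0],0.3],[[0,0,0.0003],0.4]]' 0 60 >/dev/null
python3 -c "
from h import *
show()"
python3 -m inch '[[[0,0,0.0001],0.06],[[0,0,0.0002],0.12],[[0,0,0.0003],0.18],[[0,0,0.0004],0.25],[[0,0,0.0005],0.25],[[0,0,0.0005],0.25],[[0,0,0.0005],0.25],[[0,0,0.0005],0.25]]' >/dev/null
python3 t.py
```

```text
t 11.0 pos [0.5283 0.0161 0.1155] ang -125.7 q6 -61.7 F [ 0.5 -1.   0.1] T [-0.025 -0.    -0.006] gap 0.0383 grip 0.0
t 11.8 pos [0.5287 0.0161 0.1156] ang -148.7 q6 -38.6 F [-0.6 -0.6  6.2] T [0.008 0.25  0.319] gap 0.013 grip 58.9
t 12.6 pos [0.5287 0.0161 0.1149] ang -162.7 q6 -24.7 F [-0.9  0.5  5.4] T [-0.046  0.147  0.302] gap 0.0131 grip 58.7
Tz [0.3, 0.29, 0.27, 0.28, 0.28, 0.27, 0.23] mean 0.2742 t 12.9
```

Still free. Turn another 0.22, then measure.

```bash

python3 -m inch '[[[0,0,0.0001],0.04],[[0,0,0.0002],0.08],[[0,0,0.0004],0.12],[[0,0,0.0005],0.17],[[0,0,0.0006],0.22],[[0,0,0.0006],0.22],[[0,0,0.0006],0.22],[[0,0,0.0006],0.22]]' >/dev/null
python3 t.py
```

```text
t 13.7 pos [0.5288 0.0161 0.1144] ang -175.3 q6 -12.1 F [-1.  -0.1  6.8] T [-0.111  0.176  0.418] gap 0.0134 grip 59.1
Tz [0.42, 0.29, 0.27, 0.32, 0.4, 0.31, 0.36] mean 0.3376 t 14.0
```

```bash

python3 -m inch '[[[0,0,0],0.02],[[0,0,0],0.05],[[0,0,0],0.05],[[0,0,0],0.05],[[0,0,0],0.05],[[0,0,0],0.05],[[0,0,0],0.05],[[0,0,0],0.05]]' >/dev/null
python3 t.py; python3 -c "
from h import *
go(.620,.0182,.175,173.5); print((s:=st())['q'].round(2))"
```

```text
t 14.8 pos [0.5287 0.016  0.1144] ang -178.1 q6 -9.2 F [-0.7 -0.6  5.9] T [-0.125  0.125  0.337] gap 0.013 grip 59.0
Tz [0.34, 0.38, 0.35, 0.35, 0.3, 0.36, 0.34] mean 0.3459 t 15.1
shift [-0.0914 -0.0008 -0.0605] turn 0.146
[-0.13  0.28 -0.25  1.03 -0.   -0.16]
```

```bash

python3 -m inch '[[[0,0,0],0],[[0,0,0],0],[[0,0,-0.01],0],[[0,0,-0.045],0],[[0,0,-0.06],0],[[-0.045,0,-0.06],0.05],[[-0.091,-0.001,-0.06],0.1],[[-0.091,-0.001,-0.06],0.146]]' 0.45 >/dev/null
python3 -c "
from h import *
show();knobs('wrist'); go(.6197,.0182,.115,173.5)"
```

```text
t 15.9 pos [0.6235 0.0176 0.1725] ang 173.3 q6 0.7 F [-0.7  0.6  0.2] T [ 0.08  -0.025  0.017] gap 0.0382 grip 0.0
1918 [294.  79.] mean [0.5287 0.0165] rect [528.5  16.3] [45.7 14.6] z 0.1389 ang 22.599999999999994 22.7
1397 [153. 111.] mean [ 0.531  -0.0731] rect [530.4 -75.4] [46.5 14.9] z 0.141 ang 56.7 56.2
457 [232. 167.] mean [ 0.5749 -0.028 ] rect [574.9 -28.2] [14.  14.5] z 0.1339 ang 144.2 167.6
1531 [316. 226.] mean [0.6173 0.0186] rect [619.4  18.6] [14.3 45.2] z 0.1414 ang 173.0 174.4
1220 [185. 243.] mean [ 0.6212 -0.0717] rect [621.8 -73.2] [46.6 15.1] z 0.1389 ang 54.4 55.8
shift [0.0015 0.0002 0.0576] turn -0.007
```

```bash

python3 -m inch '[[[0,0,0.02],0],[[0.0005,0,0.04],0],[[0.0005,0,0.059],0],[[0.0005,0,0.059],0],[[0.0005,0,0.059],0],[[0.0005,0,0.059],0],[[0.0005,0,0.059],0],[[0.0005,0,0.059],0]]' >/dev/null
python3 -c "
from h import *
show()"
python3 -m inch '[[[0,0,0],0],[[0,0,0],0],[[0,0,0],0],[[0,0,0],0],[[0,0,0],0.1],[[0,0,0],0.2],[[0,0,0],0.3],[[0,0,0.0003],0.4]]' 0 60 >/dev/null
python3 -c "
from h import *
show()"
python3 -m inch '[[[0,0,0.0001],0.06],[[0,0,0.0002],0.12],[[0,0,0.0003],0.18],[[0,0,0.0004],0.25],[[0,0,0.0005],0.25],[[0,0,0.0005],0.25],[[0,0,0.0005],0.25],[[0,0,0.0005],0.25]]' >/dev/null
python3 t.py
```

```text
t 16.75 pos [0.619  0.018  0.1154] ang 173.4 q6 0.5 F [ 0.2 -0.1  0.2] T [ 0.023 -0.047 -0.038] gap 0.0386 grip 0.0
t 17.55 pos [0.619  0.0188 0.1146] ang 150.3 q6 23.7 F [0.1 5.2 4.3] T [ 1.042 -0.035  0.319] gap 0.013 grip 59.0
t 18.35 pos [0.6192 0.019  0.1138] ang 136.2 q6 37.8 F [2.1 6.2 0.9] T [ 1.227 -0.351  0.289] gap 0.0131 grip 58.6
Tz [0.29, 0.29, 0.29, 0.33, 0.23, 0.26, 0.31] mean 0.2867 t 18.65
```

```bash

python3 -m inch '[[[0,0,0.0001],0.04],[[0,0,0.0002],0.08],[[0,0,0.0004],0.12],[[0,0,0.0005],0.17],[[0,0,0.0006],0.22],[[0,0,0.0006],0.22],[[0,0,0.0006],0.22],[[0,0,0.0006],0.22]]' >/dev/null
python3 t.py;  python3 -c "
from h import *
go(.5303,-.0754,.1735,236.5)"
```

```text
t 19.45 pos [0.6194 0.0192 0.1132] ang 123.6 q6 50.4 F [3.2 7.2 0.4] T [ 1.409 -0.61   0.291] gap 0.0127 grip 58.5
Tz [0.29, 0.25, 0.33, 0.26, 0.35, 0.27, 0.32] mean 0.296 t 19.75
shift [-0.0294 -0.1265 -0.0607] turn -1.97
```

```bash

python3 -m inch '[[[0,0,0.0001],0.04],[[0,0,0.0002],0.08],[[0,0,0.0003],0.12],[[0,0,0.0004],0.16],[[0,0,0.0005],0.2],[[0,0,0.0005],0.2],[[0,0,0.0005],0.2],[[0,0,0.0005],0.2]]' >/dev/null
python3 t.py;  python3 -c "
from h import *
go(.5303,-.0754,.1735,236.5)"
```

```text
t 20.55 pos [0.6197 0.0193 0.1128] ang 112.1 q6 61.8 F [4.6 7.6 1. ] T [ 1.515 -0.793  0.341] gap 0.0131 grip 58.6
Tz [0.34, 0.35, 0.33, 0.33, 0.33, 0.36, 0.33] mean 0.3377 t 20.85
shift [-0.054  -0.1184 -0.0611] turn -2.17
```

```bash

python3 -m inch '[[[0,0,0],0],[[0,0,0],0],[[0,0,-0.01],0],[[0,0,-0.045],0],[[0,0,-0.061],0],[[-0.018,-0.04,-0.061],-0.15],[[-0.036,-0.08,-0.061],-0.3],[[-0.054,-0.118,-0.061],-0.45]]' 0.45 >/dev/null
python3 -m inch '[[[0,0,0],-0.15],[[0,0,0],-0.3],[[0,0,0],-0.45],[[0,0,0],-0.6],[[0,0,0],-0.75],[[0,0,0],-0.9],[[0,0,0],-1.05],[[0,0,0],-1.2]]' >/dev/null
python3 -c "
from h import *
show();knobs('wrist'); go(.5303,-.0754,.115,236.5)"
```

```text
t 22.45 pos [ 0.5296 -0.0767  0.1743] ang -153.1 q6 -44.1 F [-0.6 -0.3  0.9] T [-0.032 -0.026  0.001] gap 0.0383 grip 0.0
1498 [316. 232.] mean [ 0.5286 -0.077 ] rect [530.1 -76.2] [45.3 14.9] z 0.1412 ang 57.1 56.7
722 [431. 272.] mean [0.52   0.0106] rect [523.2  13.5] [36.1 14.2] z 0.1388 ang 16.5 23.1
292 [346. 307.] mean [ 0.574  -0.0296] rect [574.8 -28.7] [15.  14.1] z 0.134 ang 46.2 22.3
210 [276. 336.] mean [ 0.6219 -0.0645] rect [624.  -65.4] [25.8  8.7] z 0.138 ang 52.2 53.9
shift [-0.0012  0.0009  0.0593] turn -0.507
```

```bash

python3 -m inch '[[[0,0,0],-0.15],[[0,0,0.002],-0.3],[[-0.001,0.0005,0.01],-0.45],[[-0.001,0.0005,0.03],-0.51],[[-0.001,0.0005,0.059],-0.51],[[-0.001,0.0005,0.059],-0.51],[[-0.001,0.0005,0.059],-0.51],[[-0.001,0.0005,0.059],-0.51]]' >/dev/null
python3 -c "
from h import *
show()"
python3 -m inch '[[[0,0,0],0],[[0,0,0],0],[[0,0,0],0],[[0,0,0],0],[[0,0,0],0.1],[[0,0,0],0.2],[[0,0,0],0.3],[[0,0,0.0003],0.4]]' 0 60 >/dev/null
python3 -c "
from h import *
show()"
python3 -m inch '[[[0,0,0.0001],0.06],[[0,0,0.0002],0.12],[[0,0,0.0003],0.18],[[0,0,0.0004],0.25],[[0,0,0.0005],0.25],[[0,0,0.0005],0.25],[[0,0,0.0005],0.25],[[0,0,0.0005],0.25]]' >/dev/null
python3 t.py
```

```text
t 23.3 pos [ 0.5311 -0.0758  0.1161] ang -124.3 q6 -72.8 F [-0.1 -0.8  0.5] T [ 0.001 -0.031 -0.008] gap 0.0385 grip 0.0
t 24.1 pos [ 0.5309 -0.0757  0.1155] ang -147.3 q6 -49.8 F [-0.8  0.1  5.5] T [-0.058  0.143  0.319] gap 0.0132 grip 58.5
t 24.9 pos [ 0.5309 -0.0758  0.1146] ang -161.3 q6 -35.8 F [ 0.7 -0.5  6.1] T [-0.232 -0.123  0.291] gap 0.0129 grip 58.7
Tz [0.29, 0.3, 0.3, 0.3, 0.27, 0.21, 0.25] mean 0.2743 t 25.2
```

```bash

python3 -m inch '[[[0,0,0.0001],0.04],[[0,0,0.0002],0.08],[[0,0,0.0004],0.12],[[0,0,0.0005],0.17],[[0,0,0.0006],0.22],[[0,0,0.0006],0.22],[[0,0,0.0006],0.22],[[0,0,0.0006],0.22]]' >/dev/null
python3 t.py
```

```text
t 26.0 pos [ 0.5309 -0.0758  0.1141] ang -173.9 q6 -23.2 F [ 0.8 -2.2  6.9] T [-0.355  0.002  0.303] gap 0.0126 grip 58.9
Tz [0.3, 0.31, 0.27, 0.29, 0.33, 0.32, 0.36] mean 0.3123 t 26.3
```

```bash

python3 -m inch '[[[0,0,0.0001],0.04],[[0,0,0.0002],0.08],[[0,0,0.0003],0.13],[[0,0,0.0003],0.13],[[0,0,0.0003],0.13],[[0,0,0.0003],0.13],[[0,0,0.0003],0.13],[[0,0,0.0003],0.13]]' >/dev/null
python3 t.py;python3 -c "
from h import *
go(.6195,.0184,.1735,90);go(.6195,.0184,.1735,130)"
```

```text
t 27.1 pos [ 0.5309 -0.0759  0.1138] ang 178.6 q6 -15.7 F [ 0.8 -1.9  7.6] T [-0.352  0.051  0.369] gap 0.0127 grip 59.0
Tz [0.37, 0.34, 0.33, 0.3, 0.26, 0.32, 0.37] mean 0.3261 t 27.4
shift [-0.0864  0.0963 -0.0596] turn 1.547
shift [-0.0864  0.0963 -0.0596] turn 0.849
```

```bash

python3 -m inch '[[[0,0,0.0001],0.03],[[0,0,0.0002],0.07],[[0,0,0.0002],0.07],[[0,0,0.0002],0.07],[[0,0,0.0002],0.07],[[0,0,0.0002],0.07],[[0,0,0.0002],0.07],[[0,0,0.0002],0.07]]' >/dev/null
python3 t.py
```

```text
t 28.2 pos [ 0.5309 -0.0759  0.1137] ang 174.6 q6 -11.7 F [ 0.2 -1.1  7.5] T [-0.403  0.061  0.281] gap 0.013 grip 59.2
Tz [0.28, 0.35, 0.36, 0.36, 0.32, 0.34, 0.35] mean 0.3365 t 28.5
```

```bash

python3 -m inch '[[[0,0,0],0],[[0,0,0],0],[[0,0,-0.01],0],[[0,0,-0.045],0],[[0,0,-0.06],0.1],[[-0.027,0.035,-0.06],0.25],[[-0.054,0.07,-0.06],0.4],[[-0.08,0.103,-0.06],0.55]]' 0.45 >/dev/null
python3 -c "
from h import *
show();knobs('wrist'); go(.62,.019,.113,132)"
```

```text
t 29.3 pos [0.6208 0.0205 0.1737] ang 142.7 q6 31.5 F [ 0.1 -0.5  0.7] T [-0.109  0.056 -0.009] gap 0.0387 grip 0.0
1681 [218. 122.] mean [0.5292 0.0174] rect [528.6  16.7] [45.8 14.7] z 0.1388 ang 22.19999999999999 22.2
1091 [132. 211.] mean [ 0.5311 -0.0734] rect [530.7 -75.1] [45.9 15.2] z 0.1387 ang 15.099999999999994 14.7
1465 [313. 232.] mean [0.6184 0.0198] rect [619.7  18.7] [14.6 45.9] z 0.1392 ang 131.4 131.9
399 [215. 221.] mean [ 0.575  -0.0275] rect [575.  -28.1] [14.9 14.3] z 0.1339 ang 90.3 72.7
121 [218. 293.] mean [ 0.6176 -0.0682] rect [617.6 -68. ] [17.9  2.7] z 0.1319 ang 54.2 58.8
shift [-0.0002 -0.007   0.0597] turn 0.175
```

```bash

python3 -m inch '[[[0,0,0],0.1],[[0,0,0.01],0.18],[[0,0,0.03],0.18],[[0,0,0.06],0.18],[[0,0,0.06],0.18],[[0,0,0.06],0.18],[[0,0,0.06],0.18],[[0,0,0.06],0.18]]' >/dev/null
python3 -c "
from h import *
show()"
python3 -m inch '[[[0,0,0],0],[[0,0,0],0],[[0,0,0],0],[[0,0,0],0],[[0,0,0],0.08],[[0,0,0],0.16],[[0,0,0],0.24],[[0,0,0],0.32]]' 0 60 >/dev/null
python3 -c "
from h import *
show()"
python3 -m inch '[[[0,0,0],0.08],[[0,0,0.0001],0.16],[[0,0,0.0003],0.24],[[0,0,0.0005],0.32],[[0,0,0.0006],0.37],[[0,0,0.0006],0.37],[[0,0,0.0006],0.37],[[0,0,0.0006],0.37]]' >/dev/null
python3 t.py
```

```text
t 30.15 pos [0.6205 0.0193 0.1142] ang 132.8 q6 41.3 F [0.  0.1 0.8] T [-0.037 -0.028 -0.006] gap 0.0383 grip 0.0
t 30.95 pos [0.62   0.0191 0.1136] ang 114.3 q6 59.8 F [-1.9 -2.3  4.5] T [-0.321  0.211  0.326] gap 0.0132 grip 58.5
t 31.75 pos [0.6203 0.0191 0.1131] ang 93.3 q6 80.7 F [-0.4 -1.   6. ] T [-0.313  0.123  0.395] gap 0.0131 grip 58.7
Tz [0.39, 0.47, 0.43, 0.48, 0.42, 0.48, 0.48] mean 0.4487 t 32.05
```

```bash

python3 -m inch '[[[0,0,0],0.03],[[0,0,0.0001],0.06],[[0,0,0.0001],0.06],[[0,0,0.0001],0.06],[[0,0,0.0001],0.06],[[0,0,0.0001],0.06],[[0,0,0.0001],0.06],[[0,0,0.0001],0.06]]' >/dev/null
python3 t.py;python3 -c "
from h import *
go(.5307,-.0757,.1735,195)"
```

```text
t 32.85 pos [0.6204 0.0191 0.113 ] ang 89.9 q6 84.2 F [ 0.3 -2.1  5.9] T [-0.286  0.016  0.45 ] gap 0.0132 grip 58.8
Tz [0.45, 0.46, 0.4, 0.44, 0.51, 0.46, 0.39] mean 0.4441 t 33.15
shift [-0.095  -0.0894 -0.0606] turn -1.835
```

```bash

python3 -m inch '[[[0,0,0],0],[[0,0,0],0],[[0,0,-0.01],0],[[0,0,-0.045],0],[[0,0,-0.061],0],[[-0.032,-0.03,-0.061],-0.15],[[-0.064,-0.06,-0.061],-0.3],[[-0.095,-0.089,-0.061],-0.45]]' 0.45 >/dev/null
python3 -c "
from h import *
knobs('top')"
python3 -m inch '[[[0,0,0],-0.15],[[0,0,0],-0.3],[[0,0,0],-0.45],[[0,0,0],-0.6],[[0,0,0],-0.75],[[0,0,0],-0.9],[[0,0,0],-1.05],[[0,0,0],-1.2]]' >/dev/null
python3 -c "
from h import *
show();knobs('wrist'); go(.5307,-.0757,.113,195)"
```

```text
56 [304. 174.] mean [0.6182 0.0158] rect [617.8  16.1] [14.9 44.5] z 0.1375 ang 114.9 115.2
49 [304. 201.] mean [0.5291 0.015 ] rect [527.3  13.8] [43.5 13.3] z 0.138 ang 18.5 22.9
t 34.8 pos [ 0.5306 -0.0752  0.1736] ang -175.3 q6 -21.7 F [-0.   0.1 -0.1] T [ 0.003 -0.006 -0.012] gap 0.0384 grip 0.0
1473 [315. 230.] mean [ 0.5282 -0.0761] rect [530.1 -75.7] [46.  14.5] z 0.139 ang 15.699999999999989 15.6
1150 [448. 235.] mean [0.526 0.014] rect [527.6  15.6] [45.8 14.8] z 0.1391 ang 22.099999999999994 22.6
758 [305. 335.] mean [ 0.6166 -0.0769] rect [620.7 -74.6] [44.5 14.5] z 0.1389 ang 60.3 54.1
18 [444. 335.] mean [0.613  0.0358] rect [612.9  35.7] [9.5 2.2] z 0.1387 ang 48.2 53.5
75 [408. 347.] mean [0.6256 0.0071] rect [625.    7.7] [12.4  8.4] z 0.1388 ang 23.400000000000006 15.7
shift [-0.0001 -0.0005  0.0606] turn -0.171
```

```bash

python3 -m inch '[[[0,0,0],-0.1],[[0,0,0.01],-0.17],[[0,0,0.03],-0.17],[[0,0,0.06],-0.17],[[0,0,0.06],-0.17],[[0,0,0.06],-0.17],[[0,0,0.06],-0.17],[[0,0,0.06],-0.17]]' >/dev/null
python3 -m inch '[[[0,0,0],0],[[0,0,0],0],[[0,0,0],0],[[0,0,0],0],[[0,0,0],0.08],[[0,0,0],0.16],[[0,0,0],0.24],[[0,0,0],0.32]]' 0 60 >/dev/null
python3 -c "
from h import *
show()"
python3 -m inch '[[[0,0,0],0.08],[[0,0,0.0001],0.16],[[0,0,0.0003],0.24],[[0,0,0.0005],0.32],[[0,0,0.0006],0.4],[[0,0,0.0006],0.4],[[0,0,0.0006],0.4],[[0,0,0.0006],0.4]]' >/dev/null
python3 t.py
```

```text
t 36.45 pos [ 0.5308 -0.0759  0.1138] ang 175.5 q6 -12.6 F [-0.6 -3.4  5.4] T [-0.641  0.225  0.41 ] gap 0.0132 grip 58.8
t 37.25 pos [ 0.5308 -0.076   0.1133] ang 152.8 q6 10.1 F [-1.9 -3.4  6.2] T [-0.674  0.317  0.437] gap 0.0127 grip 59.3
Tz [0.44, 0.49, 0.47, 0.49, 0.46, 0.52, 0.55] mean 0.4858 t 37.55
```

```bash

python3 -m inch '[[[0,0,0],0],[[0,0,0],0],[[0,0,-0.01],0],[[0,0,-0.045],0],[[0,0,-0.061],-0.1],[[0.022,0.04,-0.061],-0.25],[[0.044,0.081,-0.061],-0.4],[[0.044,0.081,-0.061],-0.55]]' 0.45 >/dev/null
python3 -c "
from h import *
show();knobs('wrist'); go(.5284,.016,.113,202.3)"
```

```text
t 38.35 pos [0.5278 0.0211 0.1743] ang -175.1 q6 -11.8 F [-1.2 -0.8  0.2] T [-0.073  0.041 -0.013] gap 0.0385 grip 0.0
1215 [175. 220.] mean [ 0.5281 -0.0742] rect [529.9 -75.4] [45.7 14.7] z 0.1382 ang 2.9000000000000057 3.1
1463 [307. 230.] mean [0.5259 0.0157] rect [527.9  16.2] [46.3 14.7] z 0.139 ang 22.80000000000001 23.1
94 [236. 280.] mean [ 0.5715 -0.0322] rect [572.2 -32.7] [ 5.  12.8] z 0.1337 ang 143.4 136.5
777 [304. 336.] mean [0.6156 0.0205] rect [619.2  18.8] [14.7 45.7] z 0.1383 ang 111.0 116.0
16 [188. 335.] mean [ 0.6257 -0.0734] rect [625.4 -73. ] [1.9 8.3] z 0.1407 ang 138.3 138.1
shift [ 0.     -0.0035  0.0612] turn -0.294
```

```bash

python3 -m inch '[[[0,0,0],-0.15],[[0,0,0.01],-0.3],[[0,0,0.03],-0.3],[[0,0,0.061],-0.3],[[0,0,0.061],-0.3],[[0,0,0.061],-0.3],[[0,0,0.061],-0.3],[[0,0,0.061],-0.3]]' >/dev/null
python3 -c "
from h import *
show()"
python3 -m inch '[[[0,0,0],0],[[0,0,0],0],[[0,0,0],0],[[0,0,0],0],[[0,0,0],0.08],[[0,0,0],0.16],[[0,0,0],0.24],[[0,0,0],0.32]]' 0 60 >/dev/null
python3 -c "
from h import *
show()"
python3 -m inch '[[[0,0,0],0.08],[[0,0,0.0001],0.16],[[0,0,0.0003],0.24],[[0,0,0.0005],0.32],[[0,0,0.0006],0.37],[[0,0,0.0006],0.37],[[0,0,0.0006],0.37],[[0,0,0.0006],0.37]]' >/dev/null
python3 t.py
```

```text
t 39.2 pos [0.5291 0.0167 0.1138] ang -158.5 q6 -28.8 F [-0.3 -0.   0.1] T [-0.029  0.005 -0.002] gap 0.0388 grip 0.0
t 40.0 pos [0.5288 0.0161 0.1132] ang -177.0 q6 -10.3 F [-1.3 -5.2  5.3] T [-1.001  0.124  0.39 ] gap 0.013 grip 58.9
t 40.8 pos [0.5288 0.016  0.1127] ang 162.0 q6 10.7 F [-1.3 -5.5  7.6] T [-1.119  0.232  0.485] gap 0.0133 grip 59.3
Tz [0.49, 0.43, 0.46, 0.49, 0.49, 0.5, 0.44] mean 0.4705 t 41.1
```

```bash

python3 -m inch '[[[0,0,0],0],[[0,0,0],0],[[0,0,-0.01],0],[[0,0,-0.045],0],[[0,0,-0.061],-0.1],[[-0.04,-0.019,-0.061],-0.25],[[-0.08,-0.038,-0.061],-0.4],[[-0.116,-0.056,-0.061],-0.55]]' 0.45 >/dev/null
python3 -m inch '[[[0,0,0],-0.15],[[0,0,0],-0.3],[[0,0,0],-0.45],[[0,0,0],-0.6],[[0,0,0],-0.72],[[0,0,0],-0.72],[[0,0,0],-0.72],[[0,0,0],-0.72]]' >/dev/null
python3 -c "
from h import *
show();knobs('wrist'); go(.622,-.0735,.113,235)"
```

```text
t 42.7 pos [ 0.6213 -0.0722  0.173 ] ang -125.4 q6 -68.9 F [-0.2  0.  -0.8] T [-0.047 -0.001 -0.001] gap 0.0383 grip 0.0
1562 [432. 147.] mean [ 0.5316 -0.0768] rect [530.7 -75.9] [46.1 14.5] z 0.1382 ang 2.0999999999999943 1.5
1485 [313. 229.] mean [ 0.6209 -0.0754] rect [622.1 -73.9] [45.2 13.8] z 0.1391 ang 54.6 55.1
1013 [488. 251.] mean [0.5289 0.0139] rect [528.3  15.8] [46.  15.7] z 0.138 ang 10.400000000000006 11.7
375 [408. 241.] mean [ 0.5752 -0.0302] rect [575.1 -29.4] [14.7 14.4] z 0.1338 ang 87.7 50.5
shift [ 0.0007 -0.0013  0.0599] turn -0.006
```

```bash

python3 -m inch '[[[0.0005,-0.001,0.02],0],[[0.0005,-0.001,0.04],0],[[0.0005,-0.001,0.06],0],[[0.0005,-0.001,0.06],0],[[0.0005,-0.001,0.06],0],[[0.0005,-0.001,0.06],0],[[0.0005,-0.001,0.06],0],[[0.0005,-0.001,0.06],0]]' >/dev/null
python3 -m inch '[[[0,0,0],0],[[0,0,0],0],[[0,0,0],0],[[0,0,0],0],[[0,0,0],0.08],[[0,0,0],0.16],[[0,0,0],0.24],[[0,0,0],0.32]]' 0 60 >/dev/null
python3 -c "
from h import *
show()"
python3 -m inch '[[[0,0,0],0.08],[[0,0,0.0001],0.16],[[0,0,0.0003],0.24],[[0,0,0.0005],0.32],[[0,0,0.0006],0.37],[[0,0,0.0006],0.37],[[0,0,0.0006],0.37],[[0,0,0.0006],0.37]]' >/dev/null
python3 t.py
```

```text
t 44.35 pos [ 0.6225 -0.0736  0.1133] ang -143.8 q6 -50.6 F [ 3.7 -3.1  2.7] T [-0.419 -0.53   0.302] gap 0.0127 grip 59.6
t 45.15 pos [ 0.6225 -0.0736  0.1128] ang -164.7 q6 -29.7 F [ 3.6 -3.2  5.3] T [-0.635 -0.726  0.434] gap 0.0131 grip 59.9
Tz [0.43, 0.37, 0.45, 0.45, 0.4, 0.4, 0.41] mean 0.416 t 45.45
```

```bash

python3 -m inch '[[[0,0,0],0.05],[[0,0,0.0001],0.1],[[0,0,0.0003],0.15],[[0,0,0.0004],0.2],[[0,0,0.0004],0.2],[[0,0,0.0004],0.2],[[0,0,0.0004],0.2],[[0,0,0.0004],0.2]]' >/dev/null
python3 t.py
```

```text
t 46.25 pos [ 0.6226 -0.0736  0.1125] ang -176.1 q6 -18.3 F [ 3.  -3.4  5.8] T [-0.711 -0.711  0.457] gap 0.0133 grip 60.2
Tz [0.46, 0.52, 0.49, 0.47, 0.54, 0.49, 0.57] mean 0.5054 t 46.55
```

```bash

python3 -m inch '[[[0,0,0],0],[[0,0,0],0],[[0,0,-0.01],0],[[0,0,-0.045],0],[[0,0,-0.062],0],[[0,0.03,-0.08],0],[[-0.004,0.06,-0.08],0],[[-0.004,0.092,-0.08],0]]' 0.45 >/dev/null
python3 -m inch '[[[0,0,0],0.1],[[0,0,0],0.2],[[0,0,0],0.3],[[0,0,0],0.4],[[0,0,0],0.5],[[0,0,0],0.5],[[0,0,0],0.5],[[0,0,0],0.5]]' >/dev/null
python3 -c "
from h import *
show();p=knobs('wrist');knobs('wrist'); cv2.imwrite('pics/w2.png',p[:,:,::-1])"
```

```text
t 48.15 pos [0.6197 0.0189 0.1919] ang 155.2 q6 18.8 F [ 0.1  0.2 -0.5] T [0.017 0.012 0.006] gap 0.0384 grip 0.0
1495 [253. 102.] mean [0.5287 0.0169] rect [528.3  16.4] [46.1 14.6] z 0.1383 ang 10.300000000000011 10.1
1078 [148. 166.] mean [ 0.5306 -0.0738] rect [530.4 -75.1] [45.9 15.1] z 0.138 ang 2.1999999999999886 1.3
361 [228. 193.] mean [ 0.575  -0.0279] rect [575.  -28.3] [14.5 14.6] z 0.1338 ang 119.1 157.1
1261 [316. 221.] mean [0.6186 0.0195] rect [619.7  18.9] [14.8 45.3] z 0.1384 ang 116.5 117.1
952 [210. 269.] mean [ 0.6213 -0.0717] rect [622.1 -73. ] [46. 15.] z 0.1379 ang 34.19999999999999 33.7
1500 [253. 102.] mean [0.5287 0.0169] rect [528.4  16.4] [45.9 14.6] z 0.1383 ang 10.300000000000011 9.7
1082 [148. 166.] mean [ 0.5305 -0.0738] rect [530.4 -75. ] [45.9 15.3] z 0.138 ang 2.0999999999999943 3.2
363 [228. 193.] mean [ 0.575  -0.0279] rect [575.3 -28.6] [14.8 14.7] z 0.1338 ang 125.3 88.0
1256 [316. 221.] mean [0.6186 0.0195] rect [619.7  18.8] [14.6 45.4] z 0.1384 ang 116.4 116.2
952 [210. 269.] mean [ 0.6213 -0.0717] rect [621.9 -73.1] [46.3 14.9] z 0.1379 ang 34.30000000000001 34.2
```

View pics/w2.png

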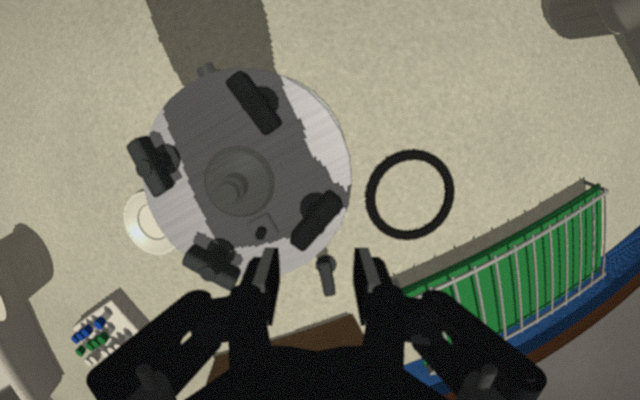

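All four bars have sprung back by 0.46, 0.49, 0.51 and 0.53 rad. At 1 rad per N m that is about 51, 59, 64 and 69 N, all inside the 40 to 80 N window. The wrist view shows the knobs at (253,102), (150,166), (316,221) and (210,265), with the gripper clear above them.

```bash
python3 -c "
from h import *
show(); print(order.sign_off())"
```

```text
t 48.25 pos [0.6198 0.0189 0.1919] ang 155.2 q6 18.8 F [ 0.8 -0.7  0.7] T [-0.01   0.045  0.008] gap 0.0384 grip 0.0
the job is handed in; nothing more can be done
None
```

I tightened all four knobs crisscross in two rounds, to an estimated 51–69 N of clamping force each (target 40–80 N), let go, and handed the job in at 48 s of the 72 s allowed; no verdict was returned.

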